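# Shorten the magnifier boom by one hole

## Robot

A 7-joint arm with a two-finger parallel gripper is mounted at the origin on the work surface. World frame = base frame: x ahead of the robot, y to its left, z up, the work surface at z = 0. Lengths are in m, angles in rad, forces in N, time in s.
With the tool pointing down it reaches from about 0.4 to 0.9 m from the base axis. Payload 5.5 kg.
Tool frame: the origin (TCP) lies at the very end of the fingers, on their centre line; the grasp point (between the pads) lies 19 mm behind it (robot.grip_point_offset is the distance from the TCP to the grasp point, in m); z points along the fingers, y is the line along which they close (so a half turn about z gives the same grasp; the last joint's range is limited). The gripper opens to 92 mm and grips with 3 to 60 N. Pads are 19 mm wide; open, the fingers measure 130 mm over their backs; the gripper's body (75 mm by 190 mm) begins 47 mm behind the grasp point.
Start: joints at [-0.857, 0.501, -0.427, 1.55, 0.221, 1.138, -0.21], TCP at [0.283, 0.585, 0.227] pointing down, gripper open.
Joint ranges: [-2.88, 2.88], [-0.31, 2.03], [-1.54, 1.56], [0.2, 2.42], [-1.41, 4.55], [0.19, 2.02], [-2.57, 2.57]. Speed limits (rad/s): [2.57, 2.57, 3.14, 3.14, 3.14, 3.14, 3.14].

## Interface

Orientations are given as a rotation vector (axis times angle).
In Python, from station import robot, get_image gives the robot as it stands.
- The arm moves only by the shell command python3 -m inch 'ROWS' [FORCE]. ROWS is JSON, a list of rows, each an object with "travel": the shift along the tool's x, y, z in cm, a list of three; "rot": the turn, a rotation vector about the tool's x, y, z in rad, a list of three; "claw": the closure, from -1 (fully open) to 1 (shut). A call has exactly 8 rows; each row is the pose to reach, as a shift and turn from the pose commanded when the call began, along the tool's axes at that moment; what a row does not reach only later rows make up. A row lasts 1/10 s, in which the tool goes at most 50 mm and 8.59 degrees, less where a joint would pass 70% of its speed; a pose out of reach is approached as far as the arm can. A call with a gripper value outside its range is refused whole. The fingers move at their own pace and stop on an object; FORCE is the grip in N (left out, the last holds). Time passes only in rows, so rows that repeat a pose let the fingers close, or fill a call up. It gives the time, the measured TCP pose, the force, the opening and the grip force at its end, in the units of the state.
- robot.observe(): the state, without advancing time (a new reading comes with each control period).
- get_image(name): name is "scene" or "top" or "wrist"; returns a dict with "image" (420x560x3 uint8, red, green, blue), "range_z" (420x560 float32, m along the optical axis (not along the pixel's ray), 0 where there is no reading), "fx", "fy", "cx", "cy" (pixels), "view" (4x4, takes a point from world to camera coordinates). Camera axes: x right, y up, looking along -z (the intrinsics and any distortion apply to the point x, -y, -z); pixel columns grow to the right and rows downward; lengths in m; the calibration is good to about 2 mm. A picture is of the moment at which its call begins.
- robot.close_job(): hands the job in; it is judged then, once.
The state is a dict: "time_s": time; "joints": joint angles; "dq": joint speeds; "joint_torque": joint torques, N m; "position": TCP position; "tcp_rot": TCP orientation; "force": force on the tool from outside, world axes, zero at the start; "ft_torque": the same for the moment, N m; "opening": finger opening in m; "gripper_force": force on a finger pad.
Only numpy, scipy, OpenCV 4.12 (cv2) and the standard library are available. Lean on these libraries where they do the work, as an engineer would, in place of code of your own. Each camera call takes 0.05 s, during which the arm holds its last target. There are 200 camera calls.

## Task

The magnifier lamp on the boom stand hangs out past the circuit board: shorten its boom by one hole. Press the spring button fully in, slide the outer tube along the inner tube towards the column until the button clicks out in the very next hole, then give the tube a light tug outwards of about 10 N to make sure that it is locked, and let go. Feel your way and never force the tube hard against the button, and leave the board holder, the multimeter and the solder reel where they are.

Things in the scene. Friction and masses are not known exactly. Their poses are not given: they have to be found in the camera images.
- stand: fixed boom stand: 25 mm chromed upright column, 264 mm high, on a grey base plate 180 x 220 x 14 mm screwed to the bench. Origin: on the column's axis, on the bench
- boom: fixed part of the boom: aluminium clamp block (46 x 44 x 36 mm) on the column and a level 16 mm square steel inner tube along this frame's -y. Origin: on the column axis at the height of the tube's centre line (165 to 210 mm up, varies). x points level to the side where the button stands, y along the boom towards the column (the direction that shortens it), z up. It does not move
- sleeve: outer tube, 22 mm square aluminium, slides on the inner tube (friction 2.5 N), carries a ring magnifier (136 mm wide, 24 high) centred at y -262 mm. Axes as boom. Origin: centre line, at the hole holding the button at the start; tube from y +58 to -152 mm. Row of four hand-drilled 10 mm holes on its +x face: at y +28, 0, the next one somewhere from -22 to -34, and one 28 beyond that
- button: snap button: 8 mm steel pin with half-round end on the inner tube, 150 mm from the column axis, sprung to the boom's +x; origin on the centre line. Out, it locks the tube with 1 mm play each way. Pressed flush, its end is cammed in the rest of the way as the tube is pushed along (some 15 N), then runs under the tube's wall to the next hole. Over 20 N between tube and button harms it
- button_tip (a point): crown of the button's round end. Out, it stands 16 mm from the boom's centre line, 5 mm proud of the outer tube's +x face
- button_in (a joint): how far the button is pushed in (m): 0 fully out, 0.005 flush with the outer tube's face, 0.0065 under the tube's wall. Spring: 4 N at 0, 6 N when flush
- sleeve_slide (a joint): how far the outer tube has been slid towards the column (m): 0 with the starting hole centred on the button, 0.022 to 0.034 (it differs from start to start) with the next hole centred on it; negative is outwards
- board_holder: circuit-board holder with a green board 90 x 122 mm, 190 mm long and 70 mm high, standing loose under the lamp's end of the boom; origin under its centre
- multimeter: black multimeter lying on its back, 85 x 170 x 47 mm, loose; origin under its centre
- solder_reel: reel of solder standing on its flat side, 60 mm in diameter, 38 mm high, loose; origin under its centre

How it is judged:
On the way, in this order (a step that is already met when the one before it is completed fails the run):
1. the button is pressed in (value of joint button_in above 0.004 m), for 0.1 s.
2. with the button clicked out in the next hole, the tube is tugged outwards and the button holds it (5 N or more) (value of joint sleeve_slide between 0.0195 and 0.0365 m and value of joint button_in below 0.001 m and contact force between button and tube_wall3 above 5 N), for 0.1 s.
At the end, for the whole second after the job is handed in: The outer tube sits one hole shorter than at the start, with the button standing fully out (within 1 mm) in that next hole, and the tube is at rest and released (value of joint sleeve_slide between 0.0195 and 0.0365 m and value of joint button_in below 0.001 m and linear speed of sleeve below 0.01 m/s); the robot touches nothing.
It fails at once if the tube is forced against the button with more than 20 N (contact force between button and sleeve above 20 N).
It fails at once if the board holder is shifted by more than 15 mm (distance of board_holder from where it was at the start of the episode above 0.015 m).
It fails at once if the multimeter is shifted by more than 15 mm (distance of multimeter from where it was at the start of the episode above 0.015 m).
It fails at once if the solder reel is shifted by more than 15 mm (distance of solder_reel from where it was at the start of the episode above 0.015 m).
It also fails if it takes over 48 s, if anything falls off the work surface, if the arm or the gripper's body presses on something with over 40 N, if the wrist force passes 120 N, or if a joint passes its speed limit or range.

## Working session

There is one attempt and no reset: what is moved stays moved. The work goes in short steps, Python scripts to look and compute and a shell command to move; the robot and the scene stay as the last step left them, time stands still between calls to the robot, and variables do not carry over. Pictures are saved under pics/ and viewed, at most 10 in all, crops included, and the job is handed in when it is done.

```bash
ls; mkdir -p pics
python3 - <<'E'
from station import robot,get_image
import cv2,numpy as np
for n in("scene","top"):
    d=get_image(n); cv2.imwrite(f"pics/{n}0.png",d["image"][...,::-1]); np.savez(f"{n}0.npz",**d)
    print(n,d["fx"],d["cx"],d["cy"],np.round(d["view"],3).tolist(),[k for k in d])
print(robot.observe(), robot.grip_point_offset)
E
```

```text
pics
scene 395.79160926937215 279.2254227190817 207.31376064766258 [[0.038, 0.999, -0.012, -0.023], [-0.82, 0.038, 0.572, 0.375], [0.572, -0.012, 0.82, -1.296], [0.0, 0.0, 0.0, 1.0]] ['image', 'range_z', 'fx', 'fy', 'cx', 'cy', 'view']
top 387.1772752234769 281.3325253289644 215.22066170388868 [[0.109, -0.994, -0.001, -0.053], [0.972, 0.106, 0.207, -0.584], [-0.206, -0.024, 0.978, -0.84], [0.0, 0.0, 0.0, 1.0]] ['image', 'range_z', 'fx', 'fy', 'cx', 'cy', 'view']
{'time_s': 0.1, 'joints': array([-0.85679754,  0.50174592, -0.42683152,  1.55134979,  0.22082781,
        1.13828402, -0.21026508]), 'dq': array([ 1.70433797e-04, -2.56790918e-03,  2.28700246e-04, -2.00043639e-03,
       -9.90817887e-04,  5.58248336e-05, -3.06519210e-04]), 'joint_torque': array([-1.11431946e-02, -5.67865634e+01, -5.83844304e+00, -2.79912722e+01,
       -6.90114149e-02,  2.39780126e-02,  3.48967660e-05]), 'position': array([0.28295033, 0.58448664, 0.22578751]), 'tcp_rot': array([-7.01856517e-01, -3.06174403e+00,  2.62414618e-03]), 'force': array([ 0.19863339, -0.22564294,  0.183553  ]), 'ft_torque': array([-0.02878725,  0.02436409,  0.00939546]), 'gripper_force': 0.0, 'opening': 0.09189863815247941} 0.0188
```

View pics/scene0.png

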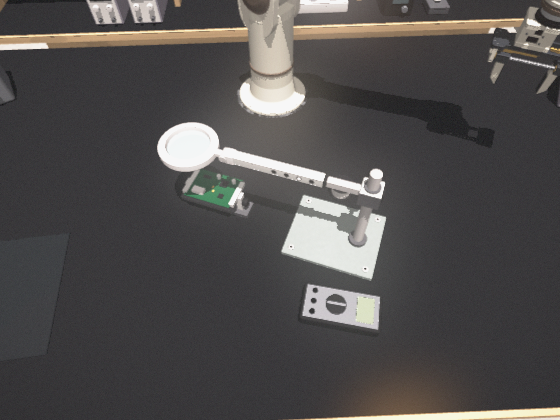

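View pics/top0.png

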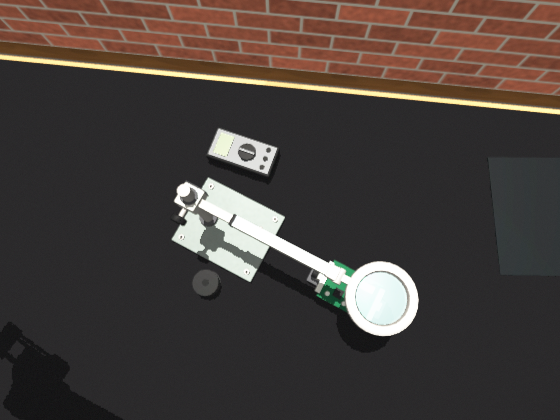

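The scene view shows the lamp ring at (188,146), the outer tube from about (225,157) to (325,180) with holes on the camera-facing (far from robot) side, and the column at (373,180). In the top view the column is at (187,192), the tube runs from (235,222) to (345,275), the reel is at (206,283) and the meter at (243,152).

```bash
cat > h.py <<'E'
import numpy as np,cv2
def pts(d):
    z=d["range_z"];v,u=np.mgrid[:z.shape[0],:z.shape[1]]
    p=np.stack([(u-d["cx"])/d["fx"]*z,-(v-d["cy"])/d["fy"]*z,-z],-1)
    V=d["view"];return (p-V[:3,3])@V[:3,:3]
def proj(d,P):
    V=d["view"];p=np.asarray(P)@V[:3,:3].T+V[:3,3]
    return np.stack([d["cx"]-d["fx"]*p[...,0]/p[...,2],d["cy"]+d["fy"]*p[...,1]/p[...,2]],-1)
E
python3 - <<'E'
import numpy as np,cv2
from h import *
np.set_printoptions(precision=4,suppress=True)
t=np.load("top0.npz");P=pts(t);s=np.load("scene0.npz");S=pts(s)
for n,(u,v) in dict(coltop=(185,188),base=(255,220),tube_in=(213,209),t1=(245,227),t2=(280,243),t3=(320,264),ring=(355,275),lens=(380,298),reel=(206,276),meter=(243,140),board=(335,295)).items(): print(n,P[v,u])
# tube top in top view: high points
rs,cs=np.mgrid[:420,:560]
g=t["image"].astype(int).sum(-1)
m=(P[...,2]>0.15)&(P[...,2]<0.27)&(cs>237)&(cs<338)&(rs>215)&(rs<285)
q=P[m];print(len(q),np.percentile(q[:,2],[5,25,50,75,95]))
top=q[abs(q[:,2]-np.median(q[:,2]))<.004]
vx,vy,x0,y0=cv2.fitLine(top[:,:2].astype(np.float32),cv2.DIST_HUBER,0,.01,.01).ravel()
n=np.array([-vy,vx]);r=(top[:,:2]-[x0,y0])@n;a=(top[:,:2]-[x0,y0])@[vx,vy]
print("line",vx,vy,x0,y0,"width",np.percentile(r,[2,98]),"along",a.min(),a.max())
im=s["image"][135:205,150:395,::-1]
cv2.imwrite("pics/crop0.png",cv2.resize(im,(784,224),interpolation=cv2.INTER_CUBIC))
for n,(u,v) in dict(coltop=(375,175),sl_r=(322,180),sl_l=(235,158)).items(): print(n,S[v,u])
E
```

```text
coltop [0.576  0.1861 0.2615]
base [0.5777 0.0742 0.0145]
tube_in [0.5529 0.1396 0.212 ]
t1 [0.524  0.0732 0.2144]
t2 [0.5006 0.0032 0.2148]
t3 [ 0.4694 -0.0756  0.2142]
ring [ 0.4564 -0.1428  0.2113]
lens [ 0.4195 -0.1925  0.208 ]
reel [0.4298 0.1685 0.038 ]
meter [0.7728 0.1271 0.0357]
board [ 0.4188 -0.128   0.0653]
1453 [0.2042 0.2122 0.2133 0.2143 0.2157]
line 0.37453136 0.92721426 0.49147353 -0.013064152 width [-0.011   0.0109] along -0.11046600798171381 0.11426114138170294
coltop [0.5775 0.1859 0.2662]
sl_r [0.5447 0.0924 0.216 ]
sl_l [ 0.4732 -0.0874  0.2132]
```

View pics/crop0.png

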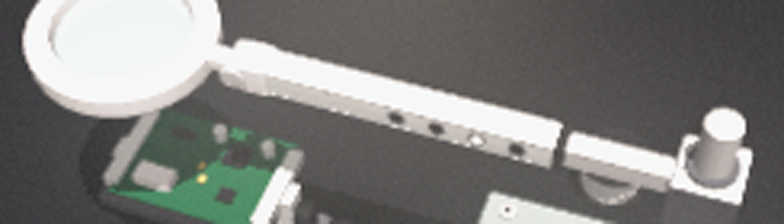

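The crop shows holes at crop (397,117), (436,128), (516,150) and the bright button at (476,141), i.e. the image near (299,179). The next hole is the one at (436,128).

Run:
```python
import numpy as np,cv2
from h import *
np.set_printoptions(precision=4,suppress=True)
s=np.load("scene0.npz");t=np.load("top0.npz")
yb=np.array([.3745,.9272,0]);xb=np.array([.9272,-.3745,0]);p0=np.array([.4915,-.0131,.2025])
def cast(d,u,v,off):
    V=d["view"];R=V[:3,:3];o=-R.T@V[:3,3]
    r=R.T@np.array([(u-d["cx"])/d["fx"],-(v-d["cy"])/d["fy"],-1])
    return o+r*((p0+off*xb-o)@xb)/(r@xb)
# rectify face: sample along/height
A=np.arange(-.13,.24,.0005);Z=np.arange(-.016,.016,.0005)
G=p0+.011*xb+A[None,:,None]*yb+Z[::-1][:,None,None]*np.array([0,0,1])
uv=proj(s,G).astype(np.float32)
im=cv2.remap(s["image"],uv[...,0],uv[...,1],cv2.INTER_CUBIC)
cv2.imwrite("pics/rect0.png",cv2.resize(im[...,::-1],(740,192)))
g=im.astype(float).mean(-1)
prof=g[22:42].mean(0)
for a,b in zip(A[::4],prof[::4]): print(f"{a*1000:.0f}:{b:.0f}",end=" ")
print()
zc=g[:, (A>-.1)&(A<.0)].mean(1);print((Z[::-1]*1000).tolist()[::4],zc[::4])
for nm,u,v in (("h2",397,117),("h1",436,128),("btn",476,141),("h-1",516,150)):
    q=cast(s,u/3.2+150-.34,v/3.2+135-.34,.011 if nm!="btn" else .0145);print(nm,q,(q-p0)@yb)
# column: top camera high pts
for d in(s,t):
    P=pts(d);m=(P[...,2]>.25)&(P[...,2]<.275)&(P[...,0]>.5)&(P[...,0]<.65)&(P[...,1]>.12)&(P[...,1]<.25)
    q=P[m];c=(q.min(0)+q.max(0))/2;print("col",len(q),c,q.min(0),q.max(0),(c-p0)@yb,(c-p0)@xb)
```

```text
-130:215 -128:199 -126:187 -124:170 -122:153 -120:152 -118:168 -116:196 -114:209 -112:208 -110:209 -108:208 -106:209 -104:214 -102:217 -100:210 -98:207 -96:211 -94:211 -92:211 -90:212 -88:213 -86:214 -84:211 -82:200 -80:196 -78:198 -76:199 -74:197 -72:198 -70:200 -68:198 -66:198 -64:197 -62:196 -60:196 -58:198 -56:198 -54:198 -52:198 -50:199 -48:198 -46:196 -44:197 -42:198 -40:196 -38:196 -36:196 -34:197 -32:197 -30:196 -28:197 -26:197 -24:197 -22:198 -20:196 -18:195 -16:196 -14:195 -12:195 -10:197 -8:196 -6:196 -4:196 -2:196 0:195 2:194 4:191 6:166 8:118 10:94 12:92 14:98 16:130 18:171 20:194 22:195 24:195 26:194 28:194 30:194 32:191 34:171 36:120 38:93 40:87 42:94 44:127 46:173 48:194 50:194 52:194 54:194 56:192 58:193 60:188 62:164 64:172 66:214 68:233 70:212 72:177 74:171 76:193 78:192 80:192 82:193 84:192 86:192 88:189 90:150 92:103 94:92 96:93 98:98 100:138 102:179 104:194 106:193 108:192 110:191 112:191 114:193 116:191 118:166 120:109 122:77 124:83 126:103 128:135 130:149 132:148 134:146 136:147 138:147 140:159 142:162 144:150 146:144 148:147 150:153 152:149 154:147 156:147 15
[... 512 characters left out ...]
, -4.49999999999999, -6.499999999999992, -8.499999999999993, -10.499999999999995, -12.499999999999996, -14.499999999999998] [247.06   248.7933 246.295  228.2033 207.5533 201.9433 202.8883 201.2933
 198.4433 196.94   196.8933 197.1983 187.1817 154.9233 117.79    98.8033]
h2 [ 0.5065 -0.0054  0.204 ] 0.012707411254534975
h1 [0.5167 0.0199 0.2035] 0.040084458522203624
btn [0.5307 0.0453 0.2057] 0.06888806606036234
h-1 [0.5373 0.071  0.2031] 0.09517360599982644
col 157 [0.5719 0.189  0.2584] [0.5589 0.1778 0.2504] [0.5849 0.2003 0.2664] 0.21751504977713754 -0.0011603577106314717
col 167 [0.5708 0.1877 0.2582] [0.5586 0.1756 0.2501] [0.5831 0.1998 0.2664] 0.2159100548085546 -0.0016361194518729285
```

View pics/rect0.png

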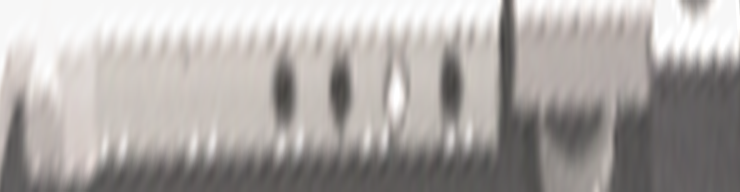

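```bash
python3 -m inch '[{"travel":[0,0,-9],"rot":[0,0,0],"claw":-1},{"travel":[0,0,-9],"rot":[0,0,0],"claw":-1},{"travel":[0,0,-9],"rot":[0,0,0.5],"claw":-1},{"travel":[0,0,-9],"rot":[0,0,0.5],"claw":-1},{"travel":[0,0,-9],"rot":[0,0,0.5],"claw":-1},{"travel":[0,0,-9],"rot":[0,0,0.75],"claw":-1},{"travel":[0,0,-9],"rot":[0,0,0.75],"claw":-1},{"travel":[0,0,-9],"rot":[0,0,0.75],"claw":-1}]'
```

```text
time_s: 0.9
position: [0.2831, 0.5848, 0.3162]
tcp_rot: [1.776, 2.591, -0.001]
force: [-0.0, 0.5, -0.2]
opening: 0.0916
gripper_force: 0.0
```

The rectified face shows evenly cut dark holes at along 11.8, 39.9 and 95.3 mm, with the bright button between the last two. The 28.1 mm gap (11.8 to 39.9) matches the 28 mm given. Origin hole at 67.3 mm, so the next hole is about 27.4 mm away, and the column comes out at 150 mm as stated.

```bash
python3 -m inch '[{"travel":[-58.4,2.5,0],"rot":[0,0,0.75],"claw":-1},{"travel":[-58.4,2.5,0],"rot":[0,0,0.75],"claw":-1},{"travel":[-58.4,2.5,0],"rot":[0,0,0.75],"claw":-1},{"travel":[-58.4,2.5,0],"rot":[0,0,0.75],"claw":-1},{"travel":[-58.4,2.5,0],"rot":[0,0,0.75],"claw":-1},{"travel":[-58.4,2.5,0],"rot":[0,0,0.75],"claw":-1},{"travel":[-58.4,2.5,0],"rot":[0,0,0.75],"claw":-1},{"travel":[-58.4,2.5,0],"rot":[0,0,0.75],"claw":-1}]'
cat > st.py <<'E'
import numpy as np
from station import robot
from scipy.spatial.transform import Rotation as R
np.set_printoptions(precision=4,suppress=True)
B=np.array([.5167,.0493,.2025]);yb=np.array([.3745,.9272,0]);xb=np.array([.9272,-.3745,0])
o=robot.observe();T=R.from_rotvec(o["tcp_rot"]).as_matrix();F=np.array(o["force"])
d=B-[0,0,.019]-o["position"]
D=np.array([yb,xb,[0,0,-1]]).T
print("t",o["time_s"],"to go tool cm",T.T@d*100,"rot",R.from_matrix(T.T@D).as_rotvec(),"F boom x,y,z",F@xb,F@yb,F[2],"s mm",-(d@yb)*1000,"lat",-(d@xb)*1000,"open",o["opening"],"grip",o["gripper_force"])
E
python3 st.py
```

```text
time_s: 1.7
position: [0.444, 0.2167, 0.3168]
tcp_rot: [2.597, 1.768, 0.0]
force: [0.2, 0.8, 0.3]
opening: 0.0922
gripper_force: 0.0
t 1.7 to go tool cm [-12.9079  12.8969  13.3276] rot [ 0.0002 -0.0001  0.0088] F boom x,y,z -0.08221108283771102 0.786145672322019 0.26199626739593285 s mm 127.928728827972 lat -130.1264591064746 open 0.0921578469116721 grip 0.0
```

```bash
python3 -m inch '[{"travel":[-12.9,12.9,0],"rot":[0,0,0.009],"claw":-1},{"travel":[-12.9,12.9,0],"rot":[0,0,0.009],"claw":-1},{"travel":[-12.9,12.9,0],"rot":[0,0,0.009],"claw":-1},{"travel":[-12.9,12.9,2],"rot":[0,0,0.009],"claw":-1},{"travel":[-12.9,12.9,5],"rot":[0,0,0.009],"claw":-1},{"travel":[-12.9,12.9,5],"rot":[0,0,0.009],"claw":-1},{"travel":[-12.9,12.9,5],"rot":[0,0,0.009],"claw":-1},{"travel":[-12.9,12.9,5],"rot":[0,0,0.009],"claw":-1}]'; python3 st.py
python3 - <<'E'
from station import get_image
import cv2,numpy as np
a=[get_image(n) for n in("wrist","scene")]
np.savez("wrist1.npz",**a[0]);np.savez("scene1.npz",**a[1])
w=a[0]["image"];c=cv2.resize(a[1]["image"][90:210,220:380],(560,420),interpolation=cv2.INTER_CUBIC)
cv2.imwrite("pics/m1.png",cv2.resize(np.hstack([w,c])[...,::-1],(800,300)))
E
```

```text
time_s: 2.5
position: [0.5161, 0.0524, 0.268]
tcp_rot: [2.606, 1.755, 0.003]
force: [0.2, -0.1, 0.4]
opening: 0.0918
gripper_force: 0.0
t 2.5 to go tool cm [-0.273   0.1556  8.4524] rot [ 0.0012 -0.0012 -0.0017] F boom x,y,z 0.20485483446403363 -0.030874352372696885 0.3937577107974154 s mm 2.6282486076265092 lat -1.6564881932032542 open 0.09177749122537783 grip 0.0
```

View pics/m1.png

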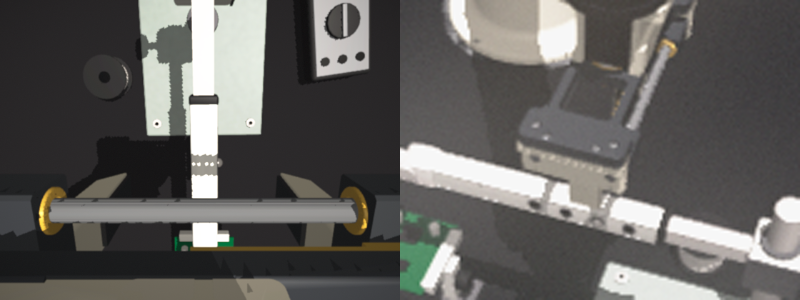

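The wrist view shows the button as a small knob at mosaic (219,162), on the right side of the tube, and the fingers straddle the tube. The scene crop shows the gripper right over the button.

```bash
python3 - <<'E'
import numpy as np
d=np.load("wrist1.npz");V=d["view"];R=V[:3,:3];o=-R.T@V[:3,3]
for u,v in((306.6,227),(304,227)):
    r=R.T@np.array([(u-d["cx"])/d["fx"],-(v-d["cy"])/d["fy"],-1]);q=o+r*(.2025-o[2])/r[2]
    e=q-[.5167,.0493,.2025];print(q,e@[.3745,.9272,0],e@[.9272,-.3745,0])
E
python3 -m inch '[{"travel":[-0.25,0.15,2],"rot":[0,0,0],"claw":-1},{"travel":[-0.25,0.15,4],"rot":[0,0,0],"claw":-1},{"travel":[-0.25,0.15,6],"rot":[0,0,0],"claw":-1},{"travel":[-0.25,0.15,8.4],"rot":[0,0,0],"claw":-1},{"travel":[-0.25,0.15,8.4],"rot":[0,0,0],"claw":-1},{"travel":[-0.25,0.15,8.4],"rot":[0,0,0],"claw":-1},{"travel":[-0.25,0.15,8.4],"rot":[0,0,0],"claw":-0.2},{"travel":[-0.25,0.15,8.4],"rot":[0,0,0],"claw":-0.2}]'; python3 st.py
```

```text
[0.52804787 0.04488049 0.2025    ] 0.00015200713944521843 0.012176848276962126
[0.52654376 0.04549292 0.2025    ] 0.00015656333327461485 0.010552886520782394
time_s: 3.4
position: [0.5171, 0.0485, 0.1842]
tcp_rot: [2.608, 1.75, 0.004]
force: [0.9, 0.5, 0.2]
opening: 0.0808
gripper_force: 0.0
t 3.4 to go tool cm [ 0.0624 -0.0701  0.0732] rot [ 0.0022 -0.0015 -0.0048] F boom x,y,z 0.6401183742801653 0.8491623329729642 0.1547198756428182 s mm -0.6281492836751466 lat 0.6968688763409427 open 0.08080287189064062 grip 0.0
```

```bash
python3 -m inch '[{"travel":[0,0,0],"rot":[0,0,0],"claw":0.2},{"travel":[0,0,0],"rot":[0,0,0],"claw":0.3},{"travel":[0,0,0],"rot":[0,0,0],"claw":0.5},{"travel":[0,0,0],"rot":[0,0,0],"claw":1},{"travel":[0,0,0],"rot":[0,0,0],"claw":1},{"travel":[0,0,0],"rot":[0,0,0],"claw":1},{"travel":[0,0,0],"rot":[0,0,0],"claw":1},{"travel":[0,0,0],"rot":[0,0,0],"claw":1}]' 25; python3 st.py
```

```text
time_s: 4.2
position: [0.5154, 0.0484, 0.1827]
tcp_rot: [-2.608, -1.75, 0.002]
force: [-2.8, 0.0, 2.9]
opening: 0.0214
gripper_force: 25.0
t 4.2 to go tool cm [ 0.1343  0.0814 -0.0768] rot [-0.0013  0.0003 -0.0046] F boom x,y,z -2.649563066035024 -1.038123565691073 2.914347745036931 s mm -1.33929562650701 lat -0.8213567141307229 open 0.021442148924425957 grip 24.983311984688044
```

```bash
python3 -m inch '[{"travel":[0.03,0,0],"rot":[0,0,0],"claw":1},{"travel":[0.06,0,0],"rot":[0,0,0],"claw":1},{"travel":[0.09,0,0],"rot":[0,0,0],"claw":1},{"travel":[0.12,0,0],"rot":[0,0,0],"claw":1},{"travel":[0.15,0,0],"rot":[0,0,0],"claw":1},{"travel":[0.18,0,0],"rot":[0,0,0],"claw":1},{"travel":[0.2,0,0],"rot":[0,0,0],"claw":1},{"travel":[0.2,0,0],"rot":[0,0,0],"claw":1}]'; python3 st.py
```

```text
time_s: 5.0
position: [0.5155, 0.0485, 0.1827]
tcp_rot: [-2.609, -1.749, 0.005]
force: [-6.3, -4.2, 7.1]
opening: 0.0223
gripper_force: 25.0
t 5.0 to go tool cm [ 0.1183  0.0834 -0.0791] rot [-0.0019  0.0024 -0.0059] F boom x,y,z -4.3046715210221045 -6.251798615802446 7.145363115917208 s mm -1.1795766549206512 lat -0.8420917017802216 open 0.022304206848786912 grip 25.022396687418222
```

```bash
python3 -m inch '[{"travel":[0.03,0,0],"rot":[0,0,0],"claw":1},{"travel":[0.06,0,0],"rot":[0,0,0],"claw":1},{"travel":[0.09,0,0],"rot":[0,0,0],"claw":1},{"travel":[0.12,0,0],"rot":[0,0,0],"claw":1},{"travel":[0.15,0,0],"rot":[0,0,0],"claw":1},{"travel":[0.18,0,0],"rot":[0,0,0],"claw":1},{"travel":[0.2,0,0],"rot":[0,0,0],"claw":1},{"travel":[0.2,0,0],"rot":[0,0,0],"claw":1}]'; python3 st.py
```

```text
time_s: 5.8
position: [0.5161, 0.0502, 0.1827]
tcp_rot: [-2.61, -1.749, 0.005]
force: [-5.7, -4.5, 7.1]
opening: 0.0215
gripper_force: 25.0
t 5.8 to go tool cm [-0.0588  0.0863 -0.0823] rot [-0.0021  0.0028 -0.006 ] F boom x,y,z -3.5687623140372966 -6.264813596210574 7.085433896453803 s mm 0.5910039935900401 lat -0.8610389148779757 open 0.021494512392577554 grip 25.02680003643036
```

```bash
python3 -m inch '[{"travel":[0.03,0,0],"rot":[0,0,0],"claw":1},{"travel":[0.06,0,0],"rot":[0,0,0],"claw":1},{"travel":[0.09,0,0],"rot":[0,0,0],"claw":1},{"travel":[0.12,0,0],"rot":[0,0,0],"claw":1},{"travel":[0.15,0,0],"rot":[0,0,0],"claw":1},{"travel":[0.18,0,0],"rot":[0,0,0],"claw":1},{"travel":[0.2,0,0],"rot":[0,0,0],"claw":1},{"travel":[0.2,0,0],"rot":[0,0,0],"claw":1}]'; python3 st.py
```

```text
time_s: 6.6
position: [0.5167, 0.0517, 0.1827]
tcp_rot: [-2.61, -1.749, 0.006]
force: [-7.4, -5.1, 7.9]
opening: 0.0216
gripper_force: 25.0
t 6.6 to go tool cm [-0.2244  0.0911 -0.0828] rot [-0.0023  0.0032 -0.0061] F boom x,y,z -4.936064148921108 -7.515546238138765 7.870189037878888 s mm 2.2465665147236225 lat -0.899469974086305 open 0.021615372044365734 grip 25.024285186082125
```

```bash
python3 -m inch '[{"travel":[0.03,0,0],"rot":[0,0,0],"claw":1},{"travel":[0.06,0,0],"rot":[0,0,0],"claw":1},{"travel":[0.09,0,0],"rot":[0,0,0],"claw":1},{"travel":[0.12,0,0],"rot":[0,0,0],"claw":1},{"travel":[0.15,0,0],"rot":[0,0,0],"claw":1},{"travel":[0.18,0,0],"rot":[0,0,0],"claw":1},{"travel":[0.2,0,0],"rot":[0,0,0],"claw":1},{"travel":[0.2,0,0],"rot":[0,0,0],"claw":1}]'; python3 st.py
```

```text
time_s: 7.4
position: [0.517, 0.0526, 0.1827]
tcp_rot: [2.61, 1.748, -0.008]
force: [-8.2, -7.1, 9.9]
opening: 0.022
gripper_force: 25.0
t 7.4 to go tool cm [-0.3174  0.0926 -0.0816] rot [-0.0027  0.0046 -0.0067] F boom x,y,z -4.955723877051986 -9.647501324715005 9.871968140411107 s mm 3.176659551723508 lat -0.906605606780826 open 0.0219690409816609 grip 25.02957047196105
```

```bash
python3 -m inch '[{"travel":[0.02,0,0],"rot":[0,0,0],"claw":1},{"travel":[0.04,0,0],"rot":[0,0,0],"claw":1},{"travel":[0.06,0,0],"rot":[0,0,0],"claw":1},{"travel":[0.08,0,0],"rot":[0,0,0],"claw":1},{"travel":[0.1,0,0],"rot":[0,0,0],"claw":1},{"travel":[0.12,0,0],"rot":[0,0,0],"claw":1},{"travel":[0.14,0,0],"rot":[0,0,0],"claw":1},{"travel":[0.15,0,0],"rot":[0,0,0],"claw":1}]'; python3 st.py
```

```text
time_s: 8.2
position: [0.5184, 0.0558, 0.1827]
tcp_rot: [-2.609, -1.749, 0.004]
force: [-5.0, -1.5, 4.5]
opening: 0.0219
gripper_force: 25.0
t 8.2 to go tool cm [-0.6635  0.0929 -0.076 ] rot [-0.0019  0.0018 -0.0059] F boom x,y,z -4.051594577710425 -3.2464746136779334 4.483833806420678 s mm 6.639284691581694 lat -0.8911890654509903 open 0.021943930158667767 grip 25.008832588791847
```

The force dropped from 9.6 N to 3.2 N, so the button is under the wall. I'll measure how far the tube has really moved.

```bash
cat > meas.py <<'E'
import numpy as np,cv2,sys
from h import *
from station import get_image
p0=np.array([.4915,-.0131,.2025]);yb=np.array([.3745,.9272,0]);xb=np.array([.9272,-.3745,0])
A=np.arange(-.10,.22,.0005);Z=np.arange(-.016,.016,.0005)
def rect(s):
    G=p0+.011*xb+A[None,:,None]*yb+Z[::-1][:,None,None]*np.array([0,0,1])
    uv=proj(s,G).astype(np.float32)
    return cv2.remap(s["image"],uv[...,0],uv[...,1],cv2.INTER_CUBIC)
a=rect(np.load("scene0.npz"));d=get_image("scene");b=rect(d)
def shift(lo,hi):
    i,j=np.searchsorted(A,[lo,hi]);T=a[22:42,i:j]
    r=cv2.matchTemplate(b[22:42,i-20:j+100],T,cv2.TM_CCOEFF_NORMED)[0];k=r.argmax()
    return (k-20)*.5,round(float(r[k]),3)
print("collar shift",shift(.108,.128),"hole+28",shift(.086,.104),"holes h1h2",shift(.003,.05))
if len(sys.argv)>1: cv2.imwrite(sys.argv[1],cv2.resize(np.vstack([a,b])[...,::-1],(768,300)))
E
python3 meas.py pics/r1.png
```

```text
collar shift (np.float64(8.0), 0.991) hole+28 (np.float64(36.0), 0.77) holes h1h2 (np.float64(3.0), 0.194)
```

View pics/r1.png

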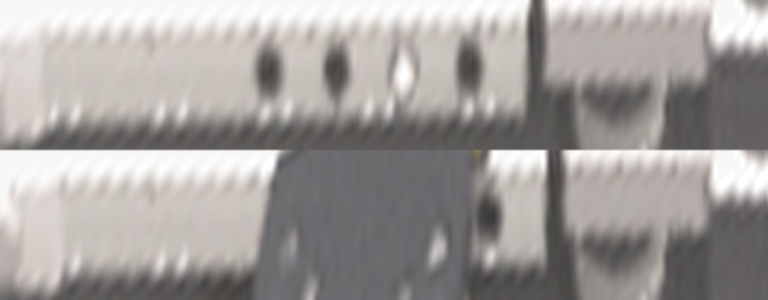

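The lower strip shows the finger covering the button region, and the collar has moved from x 536 to 556, i.e. 8.0 mm. The tool moved 7.98 mm, so there is no slip. The next hole needs about 27.4 mm.

```bash
python3 -m inch '[{"travel":[0.2,0,0],"rot":[0,0,0],"claw":1},{"travel":[0.4,0,0],"rot":[0,0,0],"claw":1},{"travel":[0.6,0,0],"rot":[0,0,0],"claw":1},{"travel":[0.8,0,0],"rot":[0,0,0],"claw":1},{"travel":[1.0,0,0],"rot":[0,0,0],"claw":1},{"travel":[1.2,0,0],"rot":[0,0,0],"claw":1},{"travel":[1.4,0,0],"rot":[0,0,0],"claw":1},{"travel":[1.4,0,0],"rot":[0,0,0],"claw":1}]'; python3 st.py
```

```text
time_s: 9.05
position: [0.5243, 0.071, 0.1827]
tcp_rot: [-2.607, -1.751, 0.001]
force: [-3.7, 2.5, 4.5]
opening: 0.022
gripper_force: 25.0
t 9.05 to go tool cm [-2.2949  0.1174 -0.0794] rot [-0.0015 -0.0005 -0.0041] F boom x,y,z -4.376098268637792 0.9206082253356018 4.473369812436659 s mm 22.953590080090038 lat -1.0813359078624132 open 0.02201978660862769 grip 24.9729173630476
```

```bash
python3 meas.py pics/r2.png; python3 st.py
```

```text
collar shift (np.float64(24.5), 0.987) hole+28 (np.float64(23.0), 0.795) holes h1h2 (np.float64(-7.0), 0.315)
t 9.1 to go tool cm [-2.3351  0.1118 -0.079 ] rot [-0.0012 -0.0012 -0.0039] F boom x,y,z -4.095352589590999 3.5429764126434695 3.1479240573376535 s mm 23.355707690391828 lat -1.0272468934010508 open 0.021744496931822045 grip 24.969607181847095
```

View pics/r2.png

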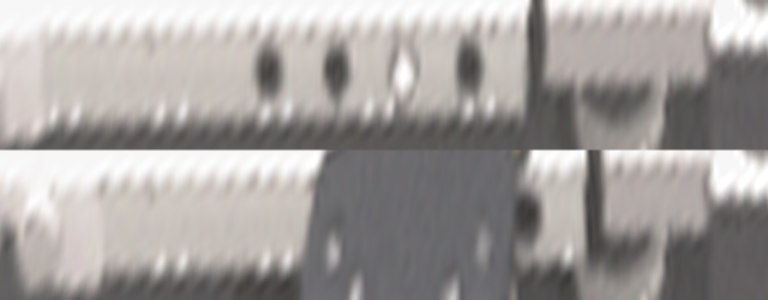

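The collar has shifted 24.5 mm, and the pull has turned forwards because the button's dome is entering the next hole. From here I go in fine steps.

```bash
python3 -m inch '[{"travel":[0.02,0,0],"rot":[0,0,0],"claw":1},{"travel":[0.04,0,0],"rot":[0,0,0],"claw":1},{"travel":[0.06,0,0],"rot":[0,0,0],"claw":1},{"travel":[0.08,0,0],"rot":[0,0,0],"claw":1},{"travel":[0.1,0,0],"rot":[0,0,0],"claw":1},{"travel":[0.1,0,0],"rot":[0,0,0],"claw":1},{"travel":[0.1,0,0],"rot":[0,0,0],"claw":1},{"travel":[0.1,0,0],"rot":[0,0,0],"claw":1}]'; python3 st.py
```

```text
time_s: 9.9
position: [0.5251, 0.0728, 0.1827]
tcp_rot: [-2.606, -1.751, -0.001]
force: [-3.8, 3.8, 3.6]
opening: 0.0217
gripper_force: 25.0
t 9.9 to go tool cm [-2.4904  0.1131 -0.0796] rot [-0.001  -0.0017 -0.0034] F boom x,y,z -4.915478582189817 2.113947017723023 3.61816456979793 s mm 24.90813650261285 lat -1.046050326488942 open 0.021694673576372586 grip 24.96246624737978
```

```bash
python3 -m inch '[{"travel":[0.02,0,0],"rot":[0,0,0],"claw":1},{"travel":[0.04,0,0],"rot":[0,0,0],"claw":1},{"travel":[0.06,0,0],"rot":[0,0,0],"claw":1},{"travel":[0.08,0,0],"rot":[0,0,0],"claw":1},{"travel":[0.1,0,0],"rot":[0,0,0],"claw":1},{"travel":[0.1,0,0],"rot":[0,0,0],"claw":1},{"travel":[0.1,0,0],"rot":[0,0,0],"claw":1},{"travel":[0.1,0,0],"rot":[0,0,0],"claw":1}]'; python3 st.py;  python3 meas.py
python3 - <<'E'
from station import get_image
import cv2,numpy as np
w=get_image("wrist")["image"]
cv2.imwrite("pics/w2.png",cv2.resize(w[120:330,180:400],(660,630)[:1]+(600,),interpolation=cv2.INTER_CUBIC)[...,::-1])
E
```

```text
time_s: 10.7
position: [0.5251, 0.073, 0.1827]
tcp_rot: [-2.607, -1.751, 0.0]
force: [-4.1, 3.8, 5.3]
opening: 0.0214
gripper_force: 25.0
t 10.7 to go tool cm [-2.5101  0.1144 -0.0781] rot [-0.0013 -0.0007 -0.0039] F boom x,y,z -5.243601846418828 1.9892076349059244 5.294511536144338 s mm 25.105166247815085 lat -1.046443826313034 open 0.021368928025641793 grip 24.9702718667686
collar shift (np.float64(26.5), 0.984) hole+28 (np.float64(25.0), 0.768) holes h1h2 (np.float64(-4.5), 0.334)
```

View pics/w2.png

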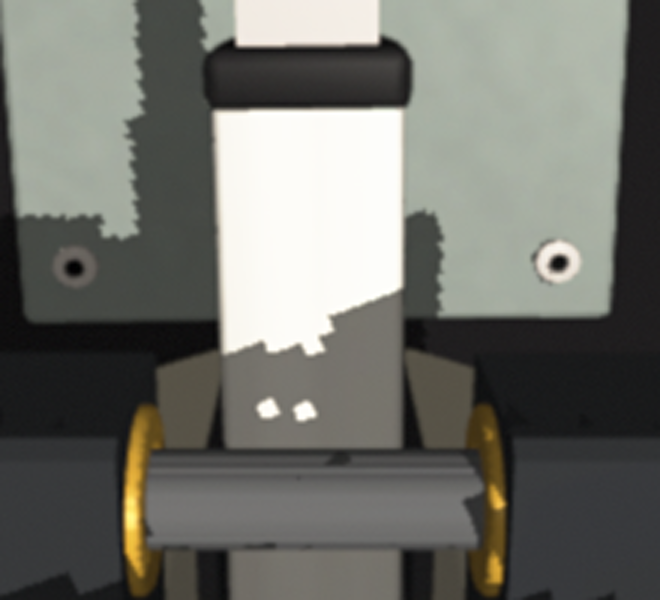

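The wrist view shows the collar at about (308,75) and the tube running straight under the gripper bar; the button is hidden below. I advance a little to feel for the lock.

```bash
python3 -m inch '[{"travel":[0.02,0,0],"rot":[0,0,0],"claw":1},{"travel":[0.04,0,0],"rot":[0,0,0],"claw":1},{"travel":[0.06,0,0],"rot":[0,0,0],"claw":1},{"travel":[0.08,0,0],"rot":[0,0,0],"claw":1},{"travel":[0.1,0,0],"rot":[0,0,0],"claw":1},{"travel":[0.12,0,0],"rot":[0,0,0],"claw":1},{"travel":[0.12,0,0],"rot":[0,0,0],"claw":1},{"travel":[0.12,0,0],"rot":[0,0,0],"claw":1}]'; python3 st.py
```

```text
time_s: 11.6
position: [0.5252, 0.0733, 0.1827]
tcp_rot: [-2.607, -1.75, 0.002]
force: [-6.6, 1.5, 5.8]
opening: 0.0221
gripper_force: 25.0
t 11.6 to go tool cm [-2.5402  0.1196 -0.0771] rot [-0.0018  0.0003 -0.0045] F boom x,y,z -6.703877235717897 -1.1212265752220791 5.8447535903165795 s mm 25.406299316153426 lat -1.08244262938119 open 0.02211992188987907 grip 24.980162736028433
```

```bash
python3 -m inch '[{"travel":[0.02,0,0],"rot":[0,0,0],"claw":1},{"travel":[0.04,0,0],"rot":[0,0,0],"claw":1},{"travel":[0.06,0,0],"rot":[0,0,0],"claw":1},{"travel":[0.08,0,0],"rot":[0,0,0],"claw":1},{"travel":[0.1,0,0],"rot":[0,0,0],"claw":1},{"travel":[0.12,0,0],"rot":[0,0,0],"claw":1},{"travel":[0.12,0,0],"rot":[0,0,0],"claw":1},{"travel":[0.12,0,0],"rot":[0,0,0],"claw":1}]'; python3 st.py
```

```text
time_s: 12.4
position: [0.5255, 0.0739, 0.1827]
tcp_rot: [-2.608, -1.75, 0.003]
force: [-6.5, -0.0, 6.3]
opening: 0.0219
gripper_force: 25.0
t 12.4 to go tool cm [-2.6132  0.1195 -0.0754] rot [-0.0019  0.0009 -0.0048] F boom x,y,z -6.019765862331442 -2.470524864109595 6.315400731346745 s mm 26.13578400235506 lat -1.070874061330301 open 0.021869653212437567 grip 24.98619630932808
```

The slide is at 27.5 mm with only the 2.5 N friction left, so the button should be out. Now I tug outwards in steps.

```bash
python3 -m inch '[{"travel":[-0.06,0,0],"rot":[0,0,0],"claw":1},{"travel":[-0.12,0,0],"rot":[0,0,0],"claw":1},{"travel":[-0.18,0,0],"rot":[0,0,0],"claw":1},{"travel":[-0.24,0,0],"rot":[0,0,0],"claw":1},{"travel":[-0.3,0,0],"rot":[0,0,0],"claw":1},{"travel":[-0.35,0,0],"rot":[0,0,0],"claw":1},{"travel":[-0.35,0,0],"rot":[0,0,0],"claw":1},{"travel":[-0.35,0,0],"rot":[0,0,0],"claw":1}]'; python3 st.py
```

```text
time_s: 13.2
position: [0.5252, 0.0731, 0.1827]
tcp_rot: [-2.606, -1.752, -0.002]
force: [-2.2, 5.6, 2.3]
opening: 0.0221
gripper_force: 25.0
t 13.2 to go tool cm [-2.5277  0.1149 -0.082 ] rot [-0.0008 -0.0023 -0.0032] F boom x,y,z -4.151383020942978 4.377844247535806 2.293486676532047 s mm 25.281919245295057 lat -1.0697666706850424 open 0.022115852545232434 grip 24.95844628661871
```

```bash
python3 -m inch '[{"travel":[-0.04,0,0],"rot":[0,0,0],"claw":1},{"travel":[-0.08,0,0],"rot":[0,0,0],"claw":1},{"travel":[-0.12,0,0],"rot":[0,0,0],"claw":1},{"travel":[-0.16,0,0],"rot":[0,0,0],"claw":1},{"travel":[-0.2,0,0],"rot":[0,0,0],"claw":1},{"travel":[-0.2,0,0],"rot":[0,0,0],"claw":1},{"travel":[-0.2,0,0],"rot":[0,0,0],"claw":1},{"travel":[-0.2,0,0],"rot":[0,0,0],"claw":1}]'; python3 st.py
```

```text
time_s: 14.0
position: [0.5251, 0.0728, 0.1828]
tcp_rot: [-2.604, -1.753, -0.005]
force: [-0.9, 8.5, -0.1]
opening: 0.0217
gripper_force: 24.9
t 14.0 to go tool cm [-2.487   0.1084 -0.0838] rot [-0.0001 -0.0043 -0.0022] F boom x,y,z -4.060884390267065 7.538423627211144 -0.12738705406289524 s mm 24.87514762146796 lat -1.0285223820879825 open 0.021654422432370545 grip 24.946485199034214
```

```bash
python3 -m inch '[{"travel":[-0.04,0,0],"rot":[0,0,0],"claw":1},{"travel":[-0.08,0,0],"rot":[0,0,0],"claw":1},{"travel":[-0.12,0,0],"rot":[0,0,0],"claw":1},{"travel":[-0.15,0,0],"rot":[0,0,0],"claw":1},{"travel":[-0.15,0,0],"rot":[0,0,0],"claw":1},{"travel":[-0.15,0,0],"rot":[0,0,0],"claw":1},{"travel":[-0.15,0,0],"rot":[0,0,0],"claw":1},{"travel":[-0.15,0,0],"rot":[0,0,0],"claw":1}]'; python3 st.py; python3 meas.py
```

```text
time_s: 14.8
position: [0.525, 0.0725, 0.1828]
tcp_rot: [-2.603, -1.754, -0.008]
force: [0.9, 9.9, -1.2]
opening: 0.0218
gripper_force: 25.0
t 14.8 to go tool cm [-2.4633  0.1062 -0.0867] rot [ 0.0005 -0.0057 -0.0014] F boom x,y,z -2.928800540250371 9.528593901954125 -1.1969556289660415 s mm 24.638561982891755 lat -1.0277026018226096 open 0.02182510623342538 grip 24.95277151465416
collar shift (np.float64(26.0), 0.989) hole+28 (np.float64(24.5), 0.746) holes h1h2 (np.float64(-5.0), 0.351)
```

```bash
python3 -m inch '[{"travel":[-0.03,0,0],"rot":[0,0,0],"claw":1},{"travel":[-0.06,0,0],"rot":[0,0,0],"claw":1},{"travel":[-0.08,0,0],"rot":[0,0,0],"claw":1},{"travel":[-0.08,0,0],"rot":[0,0,0],"claw":1},{"travel":[-0.08,0,0],"rot":[0,0,0],"claw":1},{"travel":[-0.08,0,0],"rot":[0,0,0],"claw":1},{"travel":[-0.08,0,0],"rot":[0,0,0],"claw":1},{"travel":[-0.08,0,0],"rot":[0,0,0],"claw":1}]'; python3 st.py; python3 meas.py
python3 -m inch '[{"travel":[0.08,0,0],"rot":[0,0,0],"claw":1},{"travel":[0.16,0,0],"rot":[0,0,0],"claw":1},{"travel":[0.24,0,0],"rot":[0,0,0],"claw":1},{"travel":[0.32,0,0],"rot":[0,0,0],"claw":1},{"travel":[0.4,0,0],"rot":[0,0,0],"claw":1},{"travel":[0.4,0,0],"rot":[0,0,0],"claw":1},{"travel":[0.4,0,0],"rot":[0,0,0],"claw":1},{"travel":[0.4,0,0],"rot":[0,0,0],"claw":1}]'; python3 st.py
```

```text
time_s: 15.65
position: [0.5249, 0.0724, 0.1828]
tcp_rot: [-2.603, -1.754, -0.009]
force: [1.2, 12.5, -2.0]
opening: 0.0223
gripper_force: 25.0
t 15.65 to go tool cm [-2.4507  0.1032 -0.085 ] rot [ 0.0008 -0.0065 -0.0009] F boom x,y,z -3.5439407027327157 12.046498525410184 -2.0209212614144634 s mm 24.512397794341226 lat -1.009501858888072 open 0.022270455354054863 grip 24.96050275862217
collar shift (np.float64(26.0), 0.99) hole+28 (np.float64(24.0), 0.744) holes h1h2 (np.float64(-5.5), 0.351)
time_s: 16.5
position: [0.5251, 0.0728, 0.1828]
tcp_rot: [-2.606, -1.752, -0.002]
force: [-2.4, 5.1, 1.8]
opening: 0.0217
gripper_force: 25.0
t 16.5 to go tool cm [-2.4893  0.1093 -0.0787] rot [-0.0007 -0.0022 -0.0031] F boom x,y,z -4.107427857621351 3.863441046575738 1.7949788105697848 s mm 24.896965564301993 lat -1.0174587567086244 open 0.02173145613249011 grip 24.987991601228714
```

The lock held 12 N. Now I relax, open and lift.

```bash
python3 -m inch '[{"travel":[0.08,0,0],"rot":[0,0,0],"claw":1},{"travel":[0.14,0,0],"rot":[0,0,0],"claw":1},{"travel":[0.14,0,0],"rot":[0,0,0],"claw":0.3},{"travel":[0.14,0,0],"rot":[0,0,0],"claw":-0.2},{"travel":[0.14,0,0],"rot":[0,0,0],"claw":-0.6},{"travel":[0.14,0,0],"rot":[0,0,0],"claw":-1},{"travel":[0.14,0,0],"rot":[0,0,0],"claw":-1},{"travel":[0.14,0,0],"rot":[0,0,0],"claw":-1}]'
python3 -m inch '[{"travel":[0,0,-2],"rot":[0,0,0],"claw":-1},{"travel":[0,0,-5],"rot":[0,0,0],"claw":-1},{"travel":[0,0,-8],"rot":[0,0,0],"claw":-1},{"travel":[0,0,-12],"rot":[0,0,0],"claw":-1},{"travel":[0,0,-14],"rot":[0,0,0],"claw":-1},{"travel":[0,0,-14],"rot":[0,0,0],"claw":-1},{"travel":[0,0,-14],"rot":[0,0,0],"claw":-1},{"travel":[0,0,-14],"rot":[0,0,0],"claw":-1}]'; python3 meas.py pics/r3.png
```

```text
time_s: 17.3
position: [0.5258, 0.0716, 0.1827]
tcp_rot: [2.609, 1.75, 0.0]
force: [-0.9, 0.1, -1.5]
opening: 0.0654
gripper_force: 0.0
time_s: 18.1
position: [0.5249, 0.0716, 0.3213]
tcp_rot: [-2.608, -1.75, 0.003]
force: [-0.1, 0.2, 0.2]
opening: 0.0919
gripper_force: 0.0
collar shift (np.float64(26.5), 0.984) hole+28 (np.float64(26.5), 0.978) holes h1h2 (np.float64(26.0), 0.733)
```

View pics/r3.png

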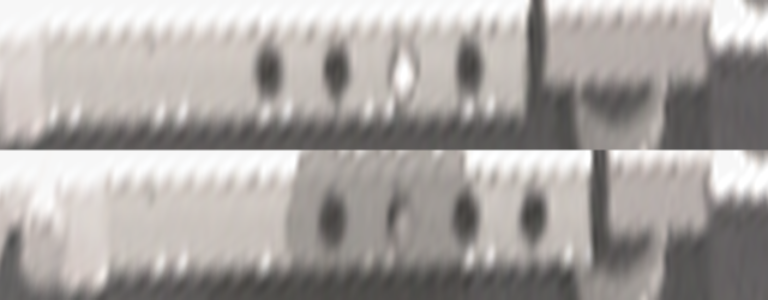

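The lower strip shows the button standing at the same place (400,213), now in the next hole, and the tube is shifted 26.5 mm. I'll check with depth that it stands proud as it did at the start.

Run:
```python
import numpy as np
from h import *
from station import get_image
xb=np.array([.9272,-.3745,0]);np.set_printoptions(precision=1,suppress=True)
a=np.load("scene0.npz");b=get_image("scene")
for d in(a,b):
    h=(pts(d)-[.5167,.0493,.2025])@xb*1000
    print(h[177:183,294:304])
```

```text
[[  10.9   10.4   10.5   10.5   11.5   10.6   10.5    9.4   10.9   11.9]
 [  12.    12.    11.2   13.    14.2   13.1   11.    11.1    9.3   11.3]
 [   9.5    9.2   11.7   14.5   15.3   15.2   13.8   12.7   10.6   12.7]
 [-136.6    9.8   12.1   10.4   16.3   16.2   11.5   10.3    9.5   10.5]
 [-133.5 -134.7 -135.  -136.7   10.6   11.3   10.    11.1   12.    11.2]
 [-129.8 -130.8 -132.2 -133.8 -133.1 -138.1 -137.2 -138.4    9.2   10.7]]
[[  10.7   11.1   11.1   10.8   11.8   10.5   10.6   11.2   10.3   11.6]
 [  11.7   11.    11.5   13.1   14.2   13.7   10.4   10.6   11.9   11.8]
 [  11.4   10.8   12.3   14.9   15.2   14.8   11.7   11.1    9.5   10.1]
 [-137.4   10.2   12.2    9.9   17.7   15.1   11.2   10.1   10.6   11. ]
 [-135.7 -135.8 -137.5 -136.1   11.8   11.4   11.3   11.6   11.7   13.2]
 [-131.5 -131.7 -131.9 -131.6 -133.4 -135.8 -134.7 -136.7   10.9   11.5]]
```

The button stands about 16 mm from the centre line, the same as at the start, so it is fully out.

```bash
python3 -c "
from station import robot
print(robot.close_job())"
```

```text
the job is handed in; nothing more can be done
None
```

The boom is one hole shorter: the button clicked fully out in the next hole, it held tugs outwards up to about 12 N, the tube was released, and the job was handed in at about 18 s (the hand-in gave no verdict).

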